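# Wedge a bearing cap off its dowels evenly

### The job

The four bolts are out of this split bearing housing, but the cap is still tight on its two dowels and has to be broken loose so the housing can be welded. Pick up the orange nylon wedge and work it into the pry slots at the two ends of the seam in turn, a little at one end and then at the other, until both ends stand about 8 mm up and the cap is level with the joint face, never letting one end get more than 5 mm ahead of the other. Raise the cap with the wedge only, not with the gripper, then take the wedge out, lay it flat on the bench clear of the stand, and leave the other things on the bench alone.

Things in the scene. Friction and masses are not known exactly. Their poses are not given: they have to be found in the camera images.
- housing: fixed lower half of a dark grey-green split bearing housing, 76 mm wide, on a sloped steel stand. Origin: middle of the seam, 102 mm above the bench. z is square to the seam and leans 30 degrees from vertical towards the robot's side; x points up the slope, away from the robot; y runs along the seam to the left end. A 30 mm shaft stub sticks out along x; feet reach |y| = 112 mm, below z = -37 mm
- left_slot (a point): mouth of the left pry slot: on its flat ledge, under the edge of the cap (housing y = +80, z = -6 mm; axes as the housing). The ledge runs on outward, open, for 15 mm (to y = 95) and inward for 44 mm to the blind end of the slot (y = 36); inside, the slot is 40 mm wide in x between two cheeks and 6 mm high while the cap is shut, with a 4 mm chamfer on the cap's edge above the mouth
- right_slot (a point): mouth of the right pry slot, the mirror image of the left one (housing y = -80, z = -6 mm); inward is +y
- cap: upper half of the housing; origin and axes lie on the housing's while it is shut (within 1 mm). A half-round arch of 42 mm radius, brass nipple up to z = 52 mm, and two ears 22 mm thick out to |y| = 80 mm. Each end can rise by itself, the other end staying where it is; a dowel grips each end with about 6 N, the cap weighs 0.6 kg, and an end stays at the height where it is left
- cap_left_lip (a point): middle of the cap's underside edge at its left end (cap y = +80 mm, z = 0). Its z in the housing's frame is how far the left end has risen: 0 when shut, 16 mm at most
- cap_right_lip (a point): the same at the cap's right end (cap y = -80 mm, z = 0); its z in the housing's frame is how far the right end has risen
- wedge_center (a point): centre (half-way up) of the orange nylon wedge: 190 mm long along its y axis, 28 mm wide along x, 22 mm thick along z, 0.14 kg, loose on the bench. Its underside is flat; both ends are alike: the top falls by 0.35 mm per mm from 22 mm thickness at 41 mm from the middle to a blunt 3 mm tip at 95 mm. Flat on the ledge, tip d mm past the slot's mouth, it raises that end by about 0.35 d - 4 mm
- wedge: the same wedge; origin in the middle of its flat underside
- stand: fixed steel stand that carries the housing: base plate 160 by 224 mm, 8 mm thick, from x = -62 to 98 and |y| < 112 mm; origin on the bench under the middle of the seam
- bolt_dish: bystander: round steel magnetic dish, 110 mm across, 25 mm high, with the four bolts in it; origin at the middle of its underside
- ball_pein_hammer: bystander: hammer with a wooden handle, 365 mm long, lying flat; origin at the middle of its underside
- t_coupon: bystander: loose welded T-shaped steel test piece, 100 by 55 mm flange with a 47 mm high upright leg; origin at the middle of its underside

How it is judged:
By the outcome, as a careful person would: the job done as asked, in the order asked, and still so for the second after the job is handed in, with the robot touching nothing.
It also fails if it takes over 72 s, if anything falls off the work surface, if the arm or the gripper's body presses on something with over 40 N, if the wrist force passes 120 N, or if a joint passes its speed limit or range.

### The arm

A 7-joint arm with a two-finger parallel gripper is mounted at the origin on a cart in front of the work surface, level with it; the furniture and walls round the work are solid. World frame = base frame: x ahead of the robot, y to its left, z up, the work surface at z = 0. Lengths are in mm, angles in rad, forces in N, time in s.
With the tool pointing down it reaches from about 350 to 775 mm from the base axis. Payload 3.1 kg.
Tool frame: the origin (TCP) lies on the centre line of the jaws, within the pads' length; the fingertips stand ctrl.tcp_to_tips ahead of it and the grasp point (between the pads) lies 3 mm ahead of it (ctrl.tcp_to_tips is the distance from the TCP to the fingertips, in mm); z points along the fingers, y is the line along which they close (so a half turn about z gives the same grasp; the last joint's range is limited). The gripper opens to 85 mm and grips with 20 to 120 N. Pads are 22 mm wide; open, the fingers measure 114 mm over their backs; the gripper's body (76 mm by 85 mm) begins 54 mm behind the grasp point. The pads swing forward as they close: fully open they stand 13 mm farther back than shut.
Start: joints at [-1.231, 0.311, 0.014, 1.512, -0.004, 1.319, -0.027], TCP at [204.899, 510.424, 253.304] pointing down, gripper open.
Joint ranges: [-2.7, 2.7], [-0.3, 1.91], [-1.27, 1.3], [0.12, 2.57], [-1.44, 4.58], [0.2, 2.03], [-3.05, 3.05]. Speed limits (rad/s): [2.79, 2.79, 3.14, 3.14, 3.14, 3.14, 3.14].

### API

Orientations are given as a unit quaternion [w, x, y, z].
In Python, from rig import ctrl gives the robot as it stands.
- The arm moves only by the tool apply_moves, never from a script. Its argument "commands" is a list of rows, each a list of 2 entries, a list of its own where there are three numbers: the shift along the tool's x, y, z scaled (see below), then the turn, a rotation vector about the tool's x, y, z scaled (see below). A call has 1 to 10 rows; each row shifts and turns the commanded pose from where the row before left it, along the tool's axes as they then stand; what a row does not reach is not made up. The controller multiplies each number of a shift by 2 cm and each number of a turn by 0.12 rad. A row lasts 1/8 s, in which the tool goes at most 62.5 mm and 10.7 degrees, less where a joint would pass 70% of its speed; a pose out of reach is approached as far as the arm can. A call with a number of a shift or a turn outside -1 to 1 is refused whole. A call with a gripper value outside its range is refused whole. "grip" is the closure, from -1 (fully open) to 1 (shut), set as the call begins (left out, the last holds). The fingers move at their own pace and stop on an object; "force" is the grip in N (left out, the last holds). Time passes only in rows, so rows that do not move let the fingers close. It gives the time, the measured TCP pose, the force, the opening and the grip force at its end, in the units of the state.
- ctrl.get_obs(): the state, without advancing time (a new reading comes with each control period).
- ctrl.read_camera(name): name is "scene" or "top" or "wrist"; returns a dict with "color" (480x640x3 uint8, blue, green, red), "K" (3x3 intrinsics, pixels), "k1" (the pictures are not rectified: a ray, as slopes to the right and down, at radius r is drawn at 1 + k1 r^2 times it, then the intrinsics apply), "eye" and "rotation" of the camera in the world; the wrist camera has in their place "T_tool_cam" (4x4, takes a point from camera to tool coordinates, whose origin is the TCP and whose axes are the flange's). Camera axes: x right, y down, z forward; pixel columns grow to the right and rows downward; lengths in mm; the calibration is good to about 2 mm. A picture is of the moment at which its call begins: read the wrist's pose just before it. There is no depth.
- ctrl.job_done(): hands the job in; it is judged then, once.
The state is a dict: "time_s": time; "joint_pos": joint angles; "dq": joint speeds; "joint_efforts": joint torques, N m; "tool_pos": TCP position; "tcp_rot": TCP orientation; "contact_force": force on the tool from outside, world axes, zero at the start; "wrist_torque": the same for the moment, N m; "gripper_width": opening from 0.0 (shut) to 1.0 (fully open); "grasp_force": force on a finger pad.
Only numpy, scipy, OpenCV 4.12 (cv2) and the standard library are available. Lean on these libraries where they do the work, as an engineer would, in place of code of your own. Each camera call takes 0.05 s, during which the arm holds its last target. There are 200 camera calls.

## Working session

There is one attempt and no reset: what is moved stays moved. The work goes in short steps, Python scripts to look and compute and a tool call to move; the robot and the scene stay as the last step left them, time stands still between calls to the robot, and variables do not carry over. Pictures are saved under pics/ and viewed, at most 10 in all, crops included, and the job is handed in when it is done.

Besides the shell and the picture viewer there is one more tool, called after ">>>" in YAML: its name, and indented under it one key for each argument. apply_moves: Moves the arm, as the interface text tells. Shifts and turns lie within -1 to 1; 1 stands for 2 cm of shift or 0.12 rad of turn. Its arguments: {"type":"object","properties":{"commands":{"type":"array","items":{"type":"array"}},"grip":{"type":"number"},"force":{"type":"number"}},"required":["commands"]}

```bash
ls; mkdir -p pics
python3 - <<'E'
from rig import ctrl
import cv2
o=ctrl.get_obs();print({k:o[k] for k in('time_s','tool_pos','tcp_rot','gripper_width','contact_force')},ctrl.tcp_to_tips)
for n in('scene','top'):
    c=ctrl.read_camera(n);cv2.imwrite(f'pics/{n}0.png',c['color']);print(n,c['K'].tolist() if hasattr(c['K'],'tolist') else c['K'],c['k1'],c['eye'],c['rotation'])
E
```

```text
pics
{'time_s': 0.0, 'tool_pos': array([204.67781966, 509.77193757, 252.22167945]), 'tcp_rot': array([-1.76322641e-04,  1.89716380e-01,  9.81838226e-01, -1.16720564e-03]), 'gripper_width': 1.0013931164121013, 'contact_force': array([0.37752618, 0.10698041, 0.28224081])} 22.0
scene [[569.0797864561404, 0.0, 319.9209415592619], [0.0, 569.0797864561404, 246.05280119732905], [0.0, 0.0, 1.0]] -0.1140784730261824 [ -57.68083696 -682.54555841  941.60616689] [-0.36621464  0.85723651 -0.33188761  0.14450955]
top [[455.6968642847118, 0.0, 319.3462785153291], [0.0, 455.6968642847118, 232.19864965978056], [0.0, 0.0, 1.0]] -0.00014021828696282116 [ 452.9664596   -57.784804   1122.80409202] [ 0.02919725 -0.70594306  0.70714556 -0.02714927]
```

View pics/scene0.png

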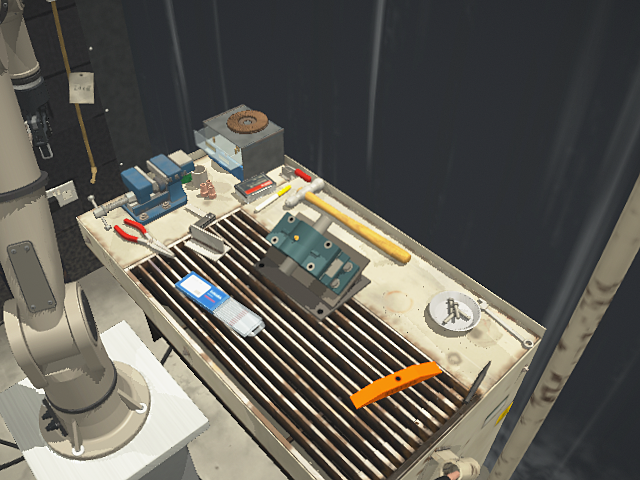

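View pics/top0.png

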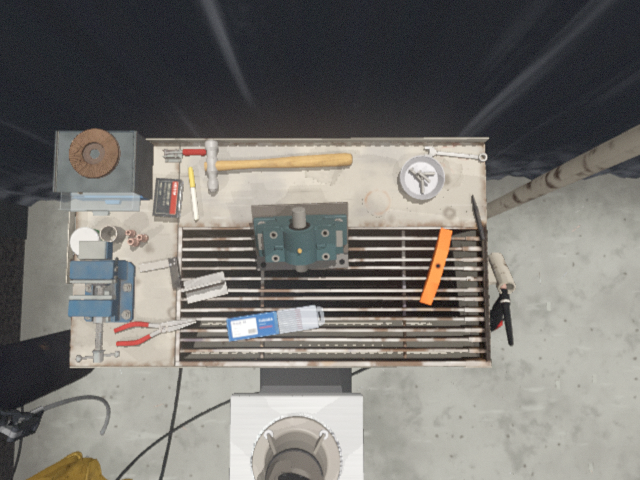

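Scene: housing near (310,250) and wedge (397,383). Top: housing (300,240), nipple (299,252), wedge (436,267), dish (421,178). Clear path around the housing's ends.

```bash
cat > h.py <<'E'
import numpy as np,cv2
from scipy.spatial.transform import Rotation as R
from rig import ctrl
def rot(q): return R.from_quat([q[1],q[2],q[3],q[0]]).as_matrix()
def cam(n):
    o=ctrl.get_obs(); c=ctrl.read_camera(n)
    if n=='wrist':
        T=np.array(c['T_tool_cam']); Rt=rot(o['tcp_rot'])
        c['M']=Rt@T[:3,:3]; c['e']=np.array(o['tool_pos'])+Rt@T[:3,3]
    else:
        r=np.array(c['rotation']); c['M']=rot(r) if r.size==4 else r; c['e']=np.array(c['eye'])
    return c
def dist(c): return np.array([c['k1'],0,0,0,0.])
def ray(c,px):
    p=cv2.undistortPoints(np.array(px,float).reshape(-1,1,2),c['K'],dist(c)).reshape(-1,2)
    d=np.c_[p,np.ones(len(p))]@c['M'].T
    return d/np.linalg.norm(d,axis=1)[:,None]
def plane(c,px,n,p0):
    d=ray(c,px); n=np.array(n,float)
    return c['e']+d*(((np.array(p0)-c['e'])@n)/(d@n))[:,None]
def proj(c,P):
    return cv2.projectPoints(np.array(P,float).reshape(-1,3),cv2.Rodrigues(c['M'].T)[0],-c['M'].T@c['e'],c['K'],dist(c))[0].reshape(-1,2)
def tri(cs,pxs):
    A=np.zeros((3,3));b=np.zeros(3)
    for c,p in zip(cs,pxs):
        d=ray(c,[p])[0];Q=np.eye(3)-np.outer(d,d);A+=Q;b+=Q@c['e']
    X=np.linalg.solve(A,b); return X,[np.linalg.norm(proj(c,X)[0]-p) for c,p in zip(cs,pxs)]
def mask(c,lo,hi): return cv2.inRange(cv2.cvtColor(c['color'],cv2.COLOR_BGR2HSV),np.array(lo),np.array(hi))
def big(m):
    k=cv2.findContours(m,cv2.RETR_EXTERNAL,cv2.CHAIN_APPROX_NONE)[0]
    return max(k,key=cv2.contourArea)
E
python3 - <<'E'
from h import *
S,T=cam('scene'),cam('top')
print(S['M'].round(2).tolist())
k=big(mask(T,(8,180,120),(18,255,255))); print(cv2.minAreaRect(k))
P=plane(T,k[:,0],(0,0,1),(0,0,11))[:,:2].astype(np.float32); r=cv2.minAreaRect(P);print('wedge',r)
k=big(mask(S,(8,180,120),(18,255,255)));P=plane(S,k[:,0],(0,0,1),(0,0,11))[:,:2].astype(np.float32);print('wedgeS',cv2.minAreaRect(P))
out=[]
for c,b in((S,(270,200,90,90)),(T,(250,200,100,75))):
    x,y,w,h=b
    m=mask(c,(18,130,100),(32,255,255));mm=m*0;mm[y:y+h,x:x+w]=m[y:y+h,x:x+w]
    k=big(mm);print(cv2.boundingRect(k));out.append(k[:,0].mean(0))
    
print(out,tri([S,T],out))
a=cv2.resize(S['color'][195:325,245:375],(520,520),interpolation=cv2.INTER_CUBIC)
cv2.imwrite('pics/a.png',a)
E
```

```text
[[0.74, -0.46, 0.49], [-0.67, -0.51, 0.53], [0.0, -0.72, -0.69]]
((427.27227783203125, 277.4288635253906), (1.610684871673584, 24.040964126586914), 17.35402488708496)
wedge ((431.25714111328125, -316.37744140625), (3.8807644844055176, 58.39929962158203), 71.51982879638672)
wedgeS ((457.07421875, -338.5753479003906), (40.8567008972168, 189.13185119628906), 72.51583862304688)
(308, 200, 52, 34)Traceback (most recent call last):
  File "<stdin>", line 11, in <module>
  File "h.py", line 31, in big
    return max(k,key=cv2.contourArea)
ValueError: max() iterable argument is empty
```

Run:
```python
from h import *
S,T=cam('scene'),cam('top')
for px in((436,267),(299,252)):print(cv2.cvtColor(T['color'],cv2.COLOR_BGR2HSV)[px[1],px[0]])
print(cv2.cvtColor(S['color'],cv2.COLOR_BGR2HSV)[234:241:2,292:300:2].tolist())
for c in(T,S):
    m=mask(c,(5,150,80),(22,255,255))
    mm=m*0
    if c is T: mm[215:320,410:460]=m[215:320,410:460]
    else: mm[350:420,340:450]=m[350:420,340:450]
    mm=cv2.morphologyEx(mm,cv2.MORPH_CLOSE,np.ones((5,5)))
    k=big(mm); P=plane(c,k[:,0],(0,0,1),(0,0,15))[:,:2].astype(np.float32);print('wedge',cv2.boundingRect(k),cv2.minAreaRect(P))
cv2.imwrite('pics/a.png',np.hstack([cv2.resize(S['color'][200:325,250:375],(400,400),interpolation=cv2.INTER_CUBIC),cv2.resize(T['color'][190:290,250:350],(400,400),interpolation=cv2.INTER_CUBIC)]))
```

```text
[ 11 166 187]
[ 19 124 205]
[[[88, 70, 88], [94, 94, 95], [95, 114, 98], [92, 90, 102]], [[90, 75, 92], [19, 148, 208], [21, 179, 248], [19, 117, 191]], [[90, 74, 97], [19, 118, 128], [21, 190, 243], [18, 146, 204]], [[85, 67, 111], [97, 103, 72], [23, 92, 127], [95, 112, 93]]]
wedge (419, 228, 34, 78) ((457.9925537109375, -338.3760681152344), (36.61229705810547, 190.57855224609375), 72.92707061767578)
wedge (349, 361, 93, 48) ((454.8088073730469, -340.40533447265625), (41.36846923828125, 188.92916870117188), 72.49767303466797)
```

View pics/a.png

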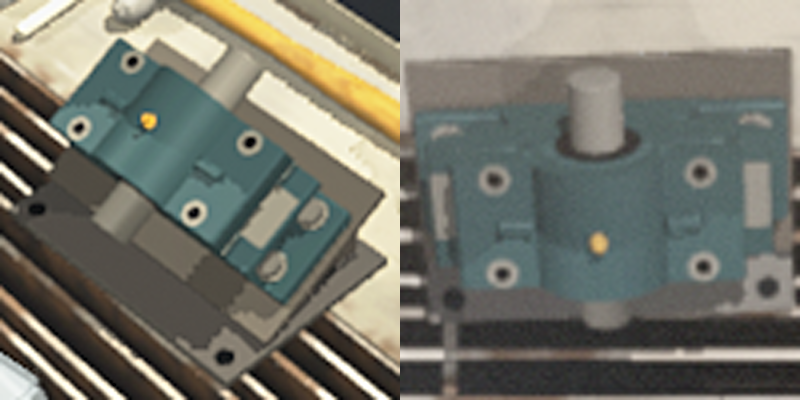

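Left (scene crop): nipple (148,120), bolt holes (132,62),(78,127),(249,142),(194,212). Right (top crop): nipple (199,243), holes (94,179),(102,273),(300,172),(303,266); pale ledges at both ends.

Run:
```python
from h import *
S,T=cam('scene'),cam('top')
s=[(148,120),(132,62),(78,127),(249,142),(194,212)];t=[(199,243),(94,179),(102,273),(300,172),(303,266)]
P=[]
for a,b in zip(s,t):
    a=(250+(a[0]+.5)/3.2-.5,200+(a[1]+.5)/3.2-.5);b=(250+(b[0]+.5)/4-.5,190+(b[1]+.5)/4-.5)
    X,e=tri([S,T],[a,b]);P.append(X);print(X.round(1),np.round(e,2))
P=np.array(P);y=P[1]+P[2]-P[3]-P[4];x=P[1]+P[3]-P[2]-P[4];u=lambda v:v/np.linalg.norm(v)
print(u(y),u(x),'yaw',np.degrees(np.arctan2(-y[0],y[1])), 'pitch',np.degrees(np.arcsin(u(x)[2])))
ps=np.arctan2(-y[0],y[1]);H=R.from_euler('z',ps).as_matrix()@R.from_euler('y',-30,degrees=True).as_matrix()
print(H.round(3)); print('from nipple',P[0]-H@[0,0,51],'from holes',P[1:].mean(0)-H@[0,0,22], ((P-P[1:].mean(0))@H).round(1))
```

```text
[492.5 -12.2 141.3] [0.19 0.19]
[527.7  45.5 133.4] [0.14 0.14]
[477.2  43.5 106.2] [0.15 0.15]
[531.2 -66.7 135.3] [0.19 0.18]
[481.2 -68.7 106.7] [0.35 0.32]
[-0.03353664  0.99938244 -0.01048934] [0.87346614 0.03452888 0.48565899] yaw 1.9219742508438618 pitch 29.055656430458686
[[ 0.866 -0.034 -0.5  ]
 [ 0.029  0.999 -0.017]
 [ 0.5    0.     0.866]]
from nipple [517.96583615 -11.31707406  97.09759201] from holes [515.30536572 -11.22428684 101.34312151] [[  0.2  -0.2  24. ]
 [ 28.4  56.3  -1.3]
 [-29.   56.    0.3]
 [ 29.1 -56.    0.4]
 [-28.5 -56.3   0.6]]
```

>>> apply_moves:
  commands:
    - [[-0.95,-0.78,0],[0,0,0]]
    - [[-0.95,-0.78,0],[0,0,0]]
    - [[-0.95,-0.78,0],[0,0,0]]
    - [[-0.95,-0.78,0],[0,0,0]]
    - [[-0.95,-0.78,0],[0,0,0]]
    - [[-0.95,-0.78,0],[0,0,0]]
    - [[-0.95,-0.78,0],[0,0,0]]
    - [[-0.95,-0.78,0],[0,0,0]]
    - [[-0.95,-0.78,0],[0,0,0]]
    - [[-0.95,-0.78,0],[0,0,0]]
  grip: -1

```text
time_s: 1.65
tool_pos: [323.5, 294.1, 253.4]
tcp_rot: [0.0, 0.19, 0.982, 0.0]
contact_force: [0.5, -0.1, -0.4]
gripper_width: 1.002
grasp_force: 0.0
```

>>> apply_moves:
  commands:
    - [[-0.95,-0.78,0],[0,0,0]]
    - [[-0.95,-0.78,0],[0,0,0]]
    - [[-0.95,-0.78,0],[0,0,0]]
    - [[-0.95,-0.78,0],[0,0,0]]
    - [[-0.95,-0.78,0],[0,0,0]]
    - [[-0.95,-0.78,0],[0,0,0]]
    - [[-0.95,-0.78,0],[0,0,0]]
    - [[-0.95,-0.78,0],[0,0,0]]
    - [[-0.95,-0.78,0],[0,0,0]]

```text
time_s: 2.78
tool_pos: [429.9, 100.2, 253.5]
tcp_rot: [0.0, 0.19, 0.982, 0.0]
contact_force: [-0.6, 0.7, -0.6]
gripper_width: 1.002
grasp_force: 0.0
```

>>> apply_moves:
  commands:
    - [[-0.47,-1,0],[0,0,0]]
    - [[-0.47,-1,0],[0,0,0]]
    - [[-0.47,-1,0],[0,0,0]]
    - [[-0.47,-1,0],[0,0,0]]
    - [[-0.47,-1,0],[0,0,0]]
    - [[-0.47,-1,0],[0,0,0]]
    - [[-0.47,-1,0],[0,0,0]]
    - [[-0.47,-1,0],[0,0,0]]
    - [[-0.47,-1,0],[0,0,0]]
    - [[-0.47,-1,0],[0,0,0]]

```text
time_s: 4.03
tool_pos: [442.3, -120.4, 253.5]
tcp_rot: [0.0, 0.19, 0.982, 0.0]
contact_force: [0.1, -0.3, -0.1]
gripper_width: 0.996
grasp_force: 0.0
```

>>> apply_moves:
  commands:
    - [[-0.47,-1,0],[0,0,0]]
    - [[-0.47,-1,0],[0,0,0]]
    - [[-0.47,-1,0],[0,0,0]]
    - [[-0.47,-1,0],[0,0,0]]
    - [[-0.47,-1,0],[0,0,0]]
    - [[-0.47,-1,0.5],[0,0,0]]
    - [[-0.47,-1,0.5],[0,0,0]]
    - [[-0.47,-1,0.5],[0,0,-0.4]]
    - [[-0.47,-1,0.5],[0,0,-0.3]]
    - [[-0.47,-0.9,0.5],[0,0,0]]

```text
time_s: 5.28
tool_pos: [458.5, -338.9, 203.0]
tcp_rot: [0.0, 0.148, 0.989, 0.0]
contact_force: [0.9, 0.4, -0.1]
gripper_width: 0.997
grasp_force: 0.0
```

Arrived above the wedge; wrist look, measured by mask.

Run:
```python
from h import *
W=cam('wrist');cv2.imwrite('pics/w.png',W['color'])
m=cv2.morphologyEx(mask(W,(5,140,60),(22,255,255)),cv2.MORPH_CLOSE,np.ones((7,7)))
k=big(m);print(cv2.boundingRect(k))
P=plane(W,k[:,0],(0,0,1),(0,0,15))[:,:2].astype(np.float32);print(cv2.minAreaRect(P),W['e'])
```

```text
(309, 101, 36, 202)
((458.5610046386719, -339.9486999511719), (31.142194747924805, 183.58807373046875), 72.89290618896484) [ 386.12638747 -316.26488403  323.81008324]
```

View pics/w.png

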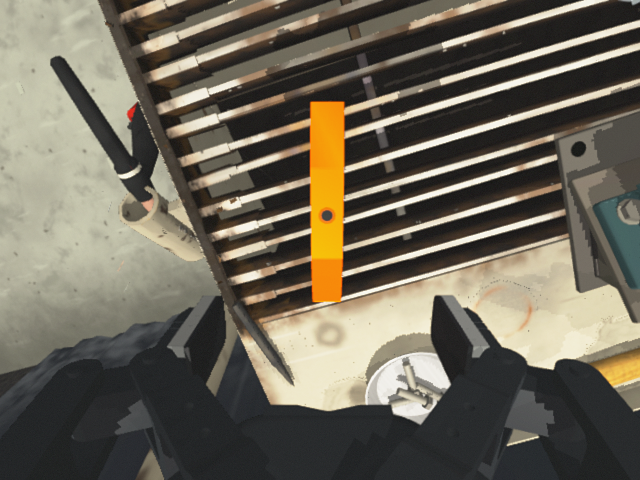

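The wrist view shows the wedge upright, its centre hole at (327,215), clear on both sides; finger clearance is ample (dish 60+ mm beyond).

```bash
cat >> h.py <<'E'
def go(p,Rt=None):
    o=ctrl.get_obs();Rc=rot(o['tcp_rot']);d=Rc.T@(np.array(p)-o['tool_pos'])/20
    t=np.zeros(3) if Rt is None else R.from_matrix(Rc.T@Rt).as_rotvec()/.12
    print('shift units',d.round(2),'turn units',t.round(2))
E
python3 - <<'E'
from h import *
W=cam('wrist');h=plane(W,[(327,215.5)],(0,0,1),(0,0,22))[0];print(h)
a=np.radians(162.9);x=np.array([np.cos(a),np.sin(a),0]);z=np.array([0,0,-1.]);Rt=np.c_[x,np.cross(z,x),z]
go([h[0],h[1],25],Rt)
E
```

```text
[ 460.17581792 -343.63213319   22.        ]
shift units [-0.21 -0.11  8.86] turn units [-0.01 -0.02 -0.02]
```

>>> apply_moves:
  commands:
    - [[-0.15,-0.07,1],[0,0,0]]
    - [[0,0,1],[0,0,0]]
    - [[0,0,1],[0,0,0]]
    - [[0,0,1],[0,0,0]]
    - [[0,0,1],[0,0,0]]
    - [[0,0,1],[0,0,0]]
    - [[0,0,1],[0,0,0]]
    - [[0,0,1],[0,0,0]]
    - [[0,0,0.8],[0,0,0]]

```text
time_s: 6.5
tool_pos: [461.5, -339.2, 26.9]
tcp_rot: [0.0, 0.148, 0.989, 0.001]
contact_force: [0.4, 0.3, -0.3]
gripper_width: 0.995
grasp_force: 0.0
```

>>> apply_moves:
  commands:
    - [[0,0,0],[0,0,0]]
    - [[0,0,0],[0,0,0]]
    - [[0,0,0],[0,0,0]]
    - [[0,0,0],[0,0,0]]
    - [[0,0,0],[0,0,0]]
    - [[0,0,0],[0,0,0]]
  grip: 1
  force: 100

```text
time_s: 7.25
tool_pos: [461.7, -340.8, 28.7]
tcp_rot: [0.001, 0.148, 0.989, -0.0]
contact_force: [-0.2, 1.1, 5.7]
gripper_width: 0.304
grasp_force: 99.8
```

>>> apply_moves:
  commands:
    - [[0,0,-1],[0,0,0]]
    - [[0,0,-1],[0,0,0]]
    - [[0,0,-1],[0,0,0]]
    - [[0,0,-1],[0,0,0]]
    - [[0,0,-1],[0,0,0]]
    - [[0,0,-1],[0,0,0]]
    - [[0,0,-1],[0,0,0]]

```text
time_s: 8.12
tool_pos: [460.6, -340.2, 167.6]
tcp_rot: [-0.0, 0.148, 0.989, 0.0]
contact_force: [0.4, -0.0, -1.2]
gripper_width: 0.297
grasp_force: 99.2
```

```bash
cat >> h.py <<'E'
O=np.array([516,-11.5,102.]);H=R.from_euler('z',1.92,degrees=True).as_matrix()@R.from_euler('y',-30,degrees=True).as_matrix()
RT=np.c_[H[:,1],H[:,0],-H[:,2]]; DZ=28.7
def tgt(x,y,zb): return O+H@np.array([x,y,zb+DZ])
def where():
    o=ctrl.get_obs();p=H.T@(np.array(o['tool_pos'])-O);p[2]-=DZ
    print('wedge h-frame',p.round(1),'F_h',(H.T@np.array(o['contact_force'])).round(1),'t',round(o['time_s'],2),'rotdev deg',np.degrees(R.from_matrix(RT.T@rot(o['tcp_rot'])).as_rotvec()).round(1))
E
python3 - <<'E'
from h import *
where();p=tgt(0,-205,34);print(p);go(p,RT);
w=R.from_matrix(RT@rot(ctrl.get_obs()['tcp_rot']).T).as_rotvec();print(w)
E
```

```text
wedge h-frame [ -24.7 -326.7   61.4] F_h [-0.2 -0.  -1.2] t 8.12 rotdev deg [ 26.   18.6 -69.3]
[ 491.53593078 -217.43526123  156.29979282]
shift units [0.32 6.32 0.57] turn units [-3.79 -2.71 10.08]
[ 0.33848748 -0.44325711 -1.20951767]
```

>>> apply_moves:
  commands:
    - [[0,1,0],[0,0,0]]
    - [[0,1,0],[0,0,0]]
    - [[0,1,0],[0,0,0]]
    - [[0,1,0],[0,0,0]]
    - [[0,1,0],[0,0,0]]
    - [[0,1,0],[0,0,0]]

```text
time_s: 8.88
tool_pos: [495.9, -225.0, 167.0]
tcp_rot: [-0.0, 0.148, 0.989, 0.0]
contact_force: [0.6, -0.8, -1.3]
gripper_width: 0.3
grasp_force: 99.2
```

>>> apply_moves:
  commands:
    - [[0,0,0],[-0.379,-0.271,1]]
    - [[0,0,0],[-0.379,-0.271,1]]
    - [[0,0,0],[-0.379,-0.271,1]]
    - [[0,0,0],[-0.379,-0.271,1]]
    - [[0,0,0],[-0.379,-0.271,1]]
    - [[0,0,0],[-0.379,-0.271,1]]
    - [[0,0,0],[-0.379,-0.271,1]]
    - [[0,0,0],[-0.379,-0.271,1]]
    - [[0,0,0],[-0.379,-0.271,1]]
    - [[0,0,0],[-0.379,-0.271,1]]

```text
time_s: 10.12
tool_pos: [495.4, -225.9, 167.0]
tcp_rot: [0.181, 0.67, 0.696, 0.187]
contact_force: [-1.0, 0.4, -1.8]
gripper_width: 0.301
grasp_force: 99.2
```

Run:
```python
from h import *
where();go(tgt(0,-205,14),RT)
W=cam('wrist');cv2.imwrite('pics/w2.png',W['color'])
print(proj(W,[O+H@np.array(v) for v in((20,-80,-6),(-20,-80,-6),(20,-95,-6),(-20,-95,-6),(0,0,52),(0,80,0.))]).round())
```

```text
wedge h-frame [   8.5 -213.5   41.5] F_h [-1.8  0.4 -1. ] t 10.12 rotdev deg [-0.1  0.1 -0.3]
shift units [ 0.43 -0.42  1.37] turn units [ 0.02 -0.01  0.04]
[[ 351.    1.]
 [ 270.    1.]
 [ 351.   34.]
 [ 271.   34.]
 [ 302. -318.]
 [ 310. -363.]]
```

View pics/w2.png

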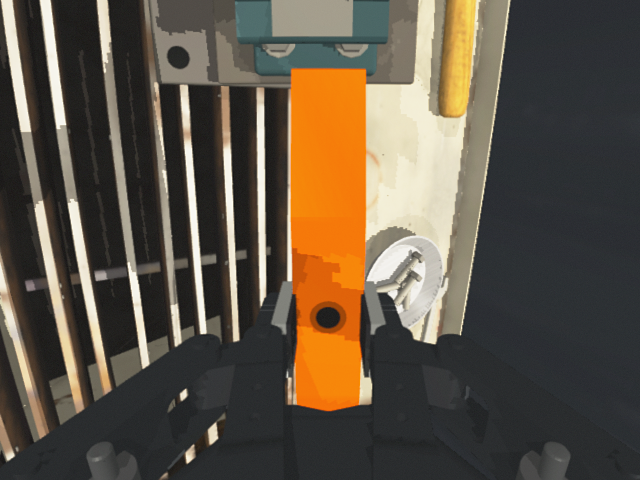

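The wrist view shows the right ledge (pale, columns 273–353, outer edge row 37, predicted 270–351 / 34) and the wedge tip at (291–366, row 69), lined up with it.

```bash
cat >> h.py <<'E'
O=O+H@np.array([1,-1.3,0])
E
python3 - <<'E'
from h import *
where();go(tgt(0,-185,4),RT)
W=cam('wrist')
P=plane(W,[(291,69),(366,69),(328,317)],H[:,2],O+H@[0,0,41.5+3]);print(((P-O)@H).round(1))
P=plane(W,[(328,317)],H[:,2],O+H@[0,0,41.5+22]);print(((P-O)@H).round(1))
E
```

```text
wedge h-frame [   5.6 -211.1   41.3] F_h [-2.   0.8 -1. ] t 10.18 rotdev deg [-0.1  0.1 -0.1]
shift units [ 1.3  -0.28  1.87] turn units [ 0.01 -0.02  0.01]
[[  -8.  -115.5   44.5]
 [  20.5 -115.5   44.5]
 [   6.2 -221.8   44.5]]
[[   6.1 -210.5   63.5]]
```

>>> apply_moves:
  commands:
    - [[0.65,-0.28,0.6],[0,0,0]]
    - [[0.65,0,0.6],[0,0,0]]
    - [[0,0,0.67],[0,0,0]]
    - [[0,0,0.2],[0,0,0]]
    - [[0,0,0.15],[0,0,0]]
    - [[0,0,0],[0,0,0]]

```text
time_s: 10.98
tool_pos: [512.5, -199.4, 126.1]
tcp_rot: [0.181, 0.668, 0.697, 0.186]
contact_force: [-0.3, -0.5, -1.3]
gripper_width: 0.299
grasp_force: 99.1
```

Run:
```python
from h import *
where()
```

```text
wedge h-frame [   2.6 -186.3   -3. ] F_h [-0.9 -0.5 -0.9] t 10.97 rotdev deg [-0.1  0.1 -0.5]
```

>>> apply_moves:
  commands:
    - [[0,-0.1,0.1],[0,0,0]]
    - [[0,0,0.05],[0,0,0]]
    - [[0,0,0],[0,0,0]]

```text
time_s: 11.35
tool_pos: [512.1, -199.1, 122.4]
tcp_rot: [0.181, 0.668, 0.697, 0.186]
contact_force: [0.9, 0.8, -0.3]
gripper_width: 0.3
grasp_force: 99.1
```

>>> apply_moves:
  commands:
    - [[0,0,0.05],[0,0,0]]
    - [[0,0,0],[0,0,0]]

```text
time_s: 11.6
tool_pos: [512.7, -199.0, 121.5]
tcp_rot: [0.181, 0.668, 0.697, 0.186]
contact_force: [0.3, 0.5, -1.2]
gripper_width: 0.296
grasp_force: 99.1
```

Run:
```python
from h import *
where()
```

```text
wedge h-frame [   0.5 -186.    -7. ] F_h [-0.3  0.5 -1.2] t 11.6 rotdev deg [-0.1  0.1 -0.5]
```

>>> apply_moves:
  commands:
    - [[0,0,0.05],[0,0,0]]
    - [[0,0,0],[0,0,0]]

```text
time_s: 11.85
tool_pos: [513.2, -199.2, 120.8]
tcp_rot: [0.181, 0.668, 0.697, 0.187]
contact_force: [-0.8, -0.5, -0.3]
gripper_width: 0.297
grasp_force: 99.4
```

>>> apply_moves:
  commands:
    - [[0,0,0.05],[0,0,0]]
    - [[0,0,0],[0,0,0]]

```text
time_s: 12.1
tool_pos: [513.7, -199.3, 120.1]
tcp_rot: [0.181, 0.668, 0.697, 0.187]
contact_force: [-3.1, -0.6, 3.7]
gripper_width: 0.302
grasp_force: 99.8
```

>>> apply_moves:
  commands:
    - [[0,0,0.05],[0,0,0]]
    - [[0,0,0],[0,0,0]]

```text
time_s: 12.35
tool_pos: [514.2, -199.3, 119.3]
tcp_rot: [0.181, 0.668, 0.697, 0.187]
contact_force: [-4.2, -0.0, 5.1]
gripper_width: 0.3
grasp_force: 100.2
```

Run:
```python
from h import *
where()
```

```text
wedge h-frame [   0.6 -186.4   -9.7] F_h [-1.1  0.1  6.5] t 12.35 rotdev deg [-0.1  0.1 -0.5]
```

>>> apply_moves:
  commands:
    - [[0,0,-0.04],[0,0,0]]
    - [[0.25,0,0],[0,0,0]]
    - [[0.25,0,0],[0,0,0]]
    - [[0.25,0,0],[0,0,0]]
    - [[0,0,0],[0,0,0]]

```text
time_s: 12.98
tool_pos: [513.5, -183.8, 120.1]
tcp_rot: [0.181, 0.668, 0.697, 0.187]
contact_force: [-4.6, -1.5, 6.1]
gripper_width: 0.295
grasp_force: 100.2
```

>>> apply_moves:
  commands:
    - [[0.25,0,0],[0,0,0]]
    - [[0.25,0,0],[0,0,0]]
    - [[0.25,0,0],[0,0,0]]
    - [[0,0,0],[0,0,0]]

```text
time_s: 13.48
tool_pos: [513.0, -173.3, 121.1]
tcp_rot: [0.184, 0.669, 0.696, 0.185]
contact_force: [-5.9, -5.9, 7.6]
gripper_width: 0.301
grasp_force: 100.6
```

Run:
```python
from h import *
where()
W=cam('wrist');T=cam('top');S=cam('scene')
cv2.imwrite('pics/w3.png',np.hstack([W['color'][:300,200:460],cv2.resize(S['color'][210:310,260:360],(540,300),interpolation=cv2.INTER_CUBIC)]))
```

```text
wedge h-frame [   1.3 -160.4   -7.9] F_h [-1.5 -5.7  9.6] t 13.47 rotdev deg [-0.3 -0.4 -0.4]
```

View pics/w3.png

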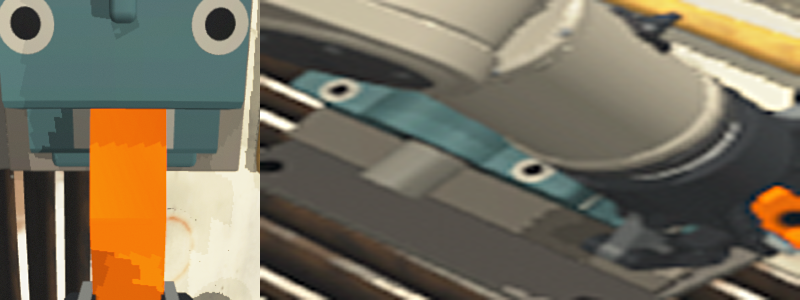

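The picture shows the wedge tip under the right ear of the cap, centred between the cheeks; both right bolt-hole rings visible at (26,25) and (220,25) of the crop, useable to gauge the rise.

```bash
cat >> h.py <<'E'
def rings(c):
    m=mask(c,(0,0,110),(180,70,255)); k,hh=cv2.findContours(m,cv2.RETR_CCOMP,cv2.CHAIN_APPROX_NONE); out=[]
    for i,q in enumerate(k):
        j=hh[0][i][2]
        if j<0 or cv2.contourArea(q)<300: continue
        j=max([n for n in range(len(k)) if hh[0][n][3]==i],key=lambda n:cv2.contourArea(k[n]))
        if cv2.contourArea(k[j])<100: continue
        (x,y),(a,b),_=cv2.fitEllipse(q);(x2,y2),(a2,b2),_=cv2.fitEllipse(k[j])
        if max(a,b)/min(a,b)<1.35 and np.hypot(x-x2,y-y2)<8 and max(a,b)<90: out.append((x2,y2,a2,b2,x,y,a,b))
    return out
def rise(side,sep=57.4):
    # height of the ear top from the pair separation in x
    c=cam('wrist'); r=[q for q in rings(c)]
    print(np.round(r,1).tolist())
    if len(r)<2: return
    r=sorted(r,key=lambda q:q[0]); 
    for zz in(22,26,30):
        P=(plane(c,[(q[4],q[5]) for q in r],H[:,2],O+H@[0,0,zz])-O)@H; print(zz,P.round(1).tolist(),'sep',np.diff(P[:,0]).round(2))
E
python3 - <<'E'
from h import *
where();rise(-1)
E
```

```text
wedge h-frame [   1.3 -160.4   -8. ] F_h [-0.7 -7.3  9. ] t 13.62 rotdev deg [-0.3 -0.3 -0.4]
[]
```

Run:
```python
from h import *
c=cam('wrist');h=cv2.cvtColor(c['color'],cv2.COLOR_BGR2HSV)
for y in(5,25,45):print([h[y,x].tolist() for x in range(395,450,5)])
```

```text
[[88, 67, 115], [23, 36, 191], [21, 38, 189], [21, 38, 189], [21, 39, 191], [23, 35, 188], [21, 39, 189], [21, 39, 188], [24, 38, 186], [24, 40, 187], [89, 63, 113]]
[[21, 36, 191], [23, 39, 189], [19, 30, 67], [113, 26, 39], [30, 14, 37], [90, 7, 36], [90, 8, 32], [75, 26, 39], [24, 36, 107], [22, 40, 185], [23, 37, 184]]
[[88, 73, 116], [23, 39, 188], [23, 37, 188], [23, 40, 187], [23, 40, 187], [23, 37, 185], [24, 39, 185], [20, 37, 186], [19, 38, 186], [88, 53, 120], [90, 67, 114]]
```

```bash
sed -i "s/m=mask(c,(0,0,110),(180,70,255))/m=mask(c,(12,15,135),(36,60,255))/; s/if max(a,b)\/min(a,b)<1.35 and np.hypot(x-x2,y-y2)<8 and/if max(a2,b2)\/min(a2,b2)<1.35 and np.hypot(x-x2,y-y2)<8 and/; s/(q\[4\],q\[5\])/(q[0],q[1])/" h.py
python3 - <<'E'
from h import *
rise(-1)
E
```

```text
[[419.8, 23.6, 31.7, 35.0, 419.4, 25.2, 55.1, 57.5], [225.1, 22.7, 31.2, 35.1, 225.4, 24.6, 54.6, 57.7]]
22 [[-29.7, -55.5, 22.0], [28.8, -55.3, 22.0]] sep [58.44]
26 [[-28.6, -56.4, 26.0], [27.8, -56.3, 26.0]] sep [56.47]
30 [[-27.6, -57.3, 30.0], [26.9, -57.2, 30.0]] sep [54.5]
```

>>> apply_moves:
  commands:
    - [[0.2,0,0],[0,0,0]]
    - [[0.15,0,0],[0,0,0]]
    - [[0,0,0],[0,0,0]]

```text
time_s: 14.15
tool_pos: [513.1, -170.6, 122.0]
tcp_rot: [0.187, 0.671, 0.694, 0.183]
contact_force: [-6.0, -12.5, 7.7]
gripper_width: 0.301
grasp_force: 100.6
```

Run:
```python
from h import *
where();rise(-1)
```

```text
wedge h-frame [   1.9 -157.6   -7.3] F_h [ -1.7 -12.3   9.9] t 14.15 rotdev deg [-0.4 -0.8 -0.2]
[[417.1, 32.4, 31.7, 34.8, 416.9, 32.3, 55.2, 61.1], [222.2, 32.1, 31.4, 34.7, 222.5, 32.0, 55.0, 61.4]]
22 [[-29.9, -55.2, 22.0], [28.9, -55.1, 22.0]] sep [58.73]
26 [[-28.8, -56.1, 26.0], [27.9, -55.9, 26.0]] sep [56.76]
30 [[-27.8, -56.9, 30.0], [27.0, -56.7, 30.0]] sep [54.78]
```

>>> apply_moves:
  commands:
    - [[0.15,0,-0.05],[0,0,0]]
    - [[0.1,0,0],[0,0,0]]
    - [[0,0,0],[0,0,0]]

```text
time_s: 14.58
tool_pos: [512.7, -164.2, 122.4]
tcp_rot: [0.187, 0.67, 0.694, 0.184]
contact_force: [-2.5, -9.9, 4.8]
gripper_width: 0.297
grasp_force: 99.9
```

Run:
```python
from h import *
where();rise(-1)
```

```text
wedge h-frame [   1.9 -151.2   -6.8] F_h [-0.1 -9.8  5.6] t 14.57 rotdev deg [-0.4 -0.7 -0.3]
[[416.9, 53.6, 31.6, 33.9, 416.7, 53.4, 54.8, 59.9], [222.8, 53.1, 31.4, 34.4, 223.0, 52.9, 54.9, 60.4]]
22 [[-30.4, -54.7, 22.0], [29.3, -54.5, 22.0]] sep [59.67]
26 [[-29.3, -55.3, 26.0], [28.4, -55.2, 26.0]] sep [57.67]
30 [[-28.2, -55.9, 30.0], [27.4, -55.8, 30.0]] sep [55.67]
```

>>> apply_moves:
  commands:
    - [[-0.7,0,0],[0,0,0]]
    - [[-0.9,0,0],[0,0,0]]
    - [[-0.9,0,0],[0,0,0]]
    - [[0,0,-1],[0,0,0]]
    - [[0,0,-1],[0,0,0]]
    - [[0,0,-1],[0,0,0]]
    - [[0,0,-1],[0,0,0]]
    - [[1,0,-0.2],[0,0,0]]
    - [[1,0,0],[0,0,0]]
    - [[1,0,0],[0,0,0]]

```text
time_s: 15.88
tool_pos: [468.5, -146.2, 192.2]
tcp_rot: [0.179, 0.667, 0.698, 0.187]
contact_force: [-0.2, 0.2, -1.4]
gripper_width: 0.297
grasp_force: 99.2
```

>>> apply_moves:
  commands:
    - [[1,0,0],[0,0,0]]
    - [[1,0,0],[0,0,0]]
    - [[1,0,0],[0,0,0]]
    - [[1,0,0],[0,0,0]]
    - [[1,0,0],[0,0,0]]
    - [[1,0,0],[0,0,0]]
    - [[0,0,0],[0,0,0]]

```text
time_s: 16.75
tool_pos: [462.9, -26.2, 191.6]
tcp_rot: [0.179, 0.666, 0.7, 0.186]
contact_force: [-0.8, 0.1, -0.6]
gripper_width: 0.297
grasp_force: 99.2
```

Run:
```python
from h import *
where();go(tgt(0,190,70),RT);rise(-1)
```

```text
wedge h-frame [ -2.6 -11.6  75.7] F_h [-1.   0.2 -0.1] t 16.75 rotdev deg [ 0.   0.3 -0.8]
shift units [10.08  0.27  0.33] turn units [-0.01 -0.04  0.12]
[[229.6, 308.4, 15.9, 18.4, 230.9, 303.9, 35.9, 62.8], [384.8, 137.2, 17.5, 18.4, 384.6, 137.2, 29.2, 30.5], [279.4, 136.0, 17.4, 18.3, 277.9, 135.9, 25.6, 31.3]]
22 [[-64.9, -50.9, 22.0], [-30.0, 56.7, 22.0], [28.3, 56.9, 22.0]] sep [34.89 58.33]
26 [[-63.7, -48.6, 26.0], [-29.5, 56.8, 26.0], [27.7, 57.0, 26.0]] sep [34.21 57.18]
30 [[-62.5, -46.4, 30.0], [-29.0, 57.0, 30.0], [27.1, 57.2, 30.0]] sep [33.52 56.03]
```

>>> apply_moves:
  commands:
    - [[1,0.03,0],[0,0,0.1]]
    - [[1,0.03,0],[0,0,0]]
    - [[1,0.03,0],[0,0,0]]
    - [[1,0.03,0],[0,0,0]]
    - [[1,0.03,0],[0,0,0]]
    - [[1,0.03,0],[0,0,0]]
    - [[1,0.03,0],[0,0,0]]
    - [[1,0,0],[0,0,0]]
    - [[1,0,0.2],[0,0,0]]
    - [[1,0,0.2],[0,0,0]]

```text
time_s: 18.05
tool_pos: [465.1, 171.2, 187.9]
tcp_rot: [0.179, 0.673, 0.693, 0.187]
contact_force: [0.2, 0.4, -0.8]
gripper_width: 0.304
grasp_force: 99.1
```

>>> apply_moves:
  commands:
    - [[0,0,1],[0,0,0]]
    - [[0,0,1],[0,0,0]]
    - [[0,0,1],[0,0,0]]
    - [[0,0,0.2],[0,0,0]]
    - [[0,0,0],[0,0,0]]

```text
time_s: 18.68
tool_pos: [497.0, 172.2, 132.9]
tcp_rot: [0.179, 0.672, 0.693, 0.187]
contact_force: [0.3, 0.8, -1.3]
gripper_width: 0.297
grasp_force: 99.2
```

Run:
```python
from h import *
where();go(tgt(0,188,-6),RT)
c=cam('scene');cv2.imwrite('pics/s4.png',np.vstack([cv2.resize(c['color'][190:330,200:400],(720,504)) ]))
```

```text
wedge h-frame [  3.3 185.5   4.4] F_h [-0.4  0.8 -1.3] t 18.68 rotdev deg [-0.1  0.1  0.2]
shift units [ 0.12 -0.17  0.52] turn units [ 0.01 -0.01 -0.03]
```

View pics/s4.png

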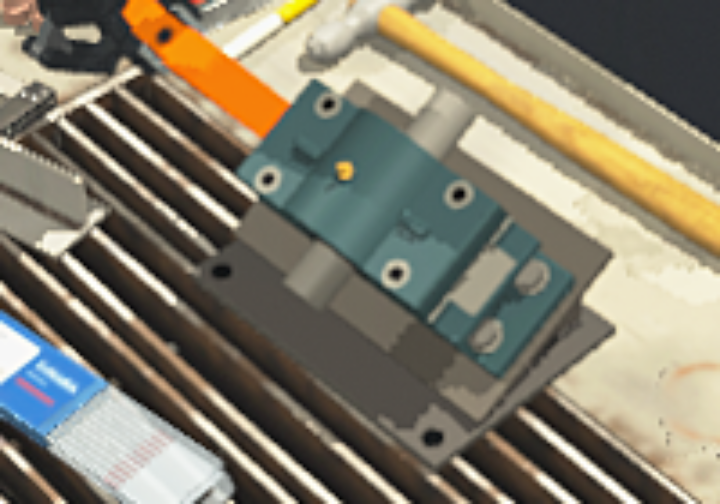

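The scene shows the wedge tip (≈(265,130) in crop) at the left end of the shut left ear, cap slightly open on the right; clear all round.

>>> apply_moves:
  commands:
    - [[0.05,-0.15,0.3],[0,0,0]]
    - [[0,0,0.2],[0,0,0]]
    - [[0,0,0.1],[0,0,0]]
    - [[0,0,0],[0,0,0]]

```text
time_s: 19.23
tool_pos: [500.2, 174.0, 121.3]
tcp_rot: [0.18, 0.672, 0.693, 0.188]
contact_force: [-4.1, 1.2, 4.1]
gripper_width: 0.299
grasp_force: 100.0
```

>>> apply_moves:
  commands:
    - [[0,0,0.06],[0,0,0]]
    - [[0,0,0],[0,0,0]]

```text
time_s: 19.48
tool_pos: [500.8, 174.1, 120.5]
tcp_rot: [0.18, 0.672, 0.693, 0.188]
contact_force: [-7.0, 1.2, 6.3]
gripper_width: 0.301
grasp_force: 100.4
```

Run:
```python
from h import *
where()
```

```text
wedge h-frame [  0.4 187.3  -8.2] F_h [-2.9  1.4  9. ] t 19.48 rotdev deg [-0.1  0.1  0.2]
```

>>> apply_moves:
  commands:
    - [[-0.2,0,-0.06],[0,0,0]]
    - [[-0.3,0,0],[0,0,0]]
    - [[-0.3,0,0],[0,0,0]]
    - [[-0.3,0,0],[0,0,0]]
    - [[-0.3,0,0],[0,0,0]]
    - [[-0.2,0,0],[0,0,0]]
    - [[0,0,0],[0,0,0]]

```text
time_s: 20.35
tool_pos: [502.1, 147.0, 122.8]
tcp_rot: [0.178, 0.67, 0.695, 0.192]
contact_force: [-6.6, 9.3, 6.6]
gripper_width: 0.3
grasp_force: 100.6
```

Run:
```python
from h import *
where();rise(1)
```

```text
wedge h-frame [  1.9 160.2  -6.4] F_h [-2.1  9.5  8.9] t 20.35 rotdev deg [-0.4  0.7  0. ]
[]
```

>>> apply_moves:
  commands:
    - [[-0.2,0,-0.03],[0,0,0]]
    - [[-0.1,0,0],[0,0,0]]
    - [[0,0,0],[0,0,0]]

```text
time_s: 20.78
tool_pos: [502.6, 142.0, 123.5]
tcp_rot: [0.178, 0.669, 0.695, 0.193]
contact_force: [-3.8, 9.5, 3.8]
gripper_width: 0.3
grasp_force: 99.9
```

Run:
```python
from h import *
where()
```

```text
wedge h-frame [  2.6 155.2  -5.9] F_h [-1.1  9.6  5. ] t 20.77 rotdev deg [-0.4  0.8 -0.1]
```

>>> apply_moves:
  commands:
    - [[-0.15,-0.06,0],[0,0,0]]
    - [[-0.1,0,0],[0,0,0]]
    - [[0,0,0],[0,0,0]]

```text
time_s: 21.15
tool_pos: [502.1, 137.0, 123.1]
tcp_rot: [0.178, 0.669, 0.695, 0.193]
contact_force: [-2.8, 9.9, 3.9]
gripper_width: 0.302
grasp_force: 99.9
```

Run:
```python
from h import *
where()
```

```text
wedge h-frame [  1.8 150.2  -6. ] F_h [-0.2 10.   4.7] t 21.15 rotdev deg [-0.5  0.7 -0.1]
```

>>> apply_moves:
  commands:
    - [[0.8,0,0],[0,0,0]]
    - [[0.9,0,0],[0,0,0]]
    - [[0.7,0,0],[0,0,0]]
    - [[0,0,-1],[0,0,0]]
    - [[0,0,-1],[0,0,0]]
    - [[0,0,-1],[0,0,0]]
    - [[0,0,-1],[0,0,0]]
    - [[-1,0,-0.2],[0,0,0]]
    - [[-1,0,0],[0,0,0]]
    - [[-1,0,0],[0,0,0]]

```text
time_s: 22.4
tool_pos: [458.4, 115.0, 192.7]
tcp_rot: [0.179, 0.673, 0.693, 0.187]
contact_force: [0.3, -0.3, -1.4]
gripper_width: 0.303
grasp_force: 99.2
```

>>> apply_moves:
  commands:
    - [[-1,0,0],[0,0,0]]
    - [[-1,0,0],[0,0,0]]
    - [[-1,0,0],[0,0,0]]
    - [[-1,0,0],[0,0,0]]
    - [[-1,0,0],[0,0,0]]
    - [[-1,0,0],[0,0,0]]
    - [[-1,0,0],[0,0,0]]
    - [[0,0,0],[0,0,0]]

```text
time_s: 23.4
tool_pos: [462.5, -25.3, 192.3]
tcp_rot: [0.179, 0.674, 0.692, 0.187]
contact_force: [0.1, 0.1, -1.4]
gripper_width: 0.301
grasp_force: 99.2
```

Run:
```python
from h import *
where();rise(1);go(tgt(0,-190,70),RT)
```

```text
wedge h-frame [ -2.6 -10.7  76.4] F_h [-0.6  0.1 -1.3] t 23.4 rotdev deg [ 0.  -0.   0.4]
[[232.2, 309.8, 15.9, 18.4, 233.2, 305.2, 36.1, 60.2], [276.1, 139.5, 17.8, 18.4, 275.6, 139.2, 28.7, 30.9], [382.6, 138.2, 17.6, 18.6, 382.5, 138.2, 29.4, 30.9]]
22 [[-64.4, -50.5, 22.0], [-30.5, 55.9, 22.0], [28.7, 56.2, 22.0]] sep [33.98 59.19]
26 [[-63.2, -48.2, 26.0], [-29.9, 56.1, 26.0], [28.1, 56.4, 26.0]] sep [33.31 58.03]
30 [[-62.0, -45.9, 30.0], [-29.3, 56.3, 30.0], [27.6, 56.6, 30.0]] sep [32.64 56.86]
shift units [-9.03  0.17  0.32] turn units [ 0.   -0.01 -0.05]
```

>>> apply_moves:
  commands:
    - [[-1,0.1,0],[0,0,0]]
    - [[-1,0.05,0],[0,0,0]]
    - [[-1,0,0],[0,0,0]]
    - [[-1,0,0],[0,0,0]]
    - [[-1,0,0],[0,0,0]]
    - [[-1,0,0],[0,0,0]]
    - [[-1,0,0],[0,0,0]]
    - [[-1,0,0.2],[0,0,0]]
    - [[-0.9,0,0.5],[0,0,0]]
    - [[0,0,1],[0,0,0]]

```text
time_s: 24.7
tool_pos: [489.4, -201.7, 165.0]
tcp_rot: [0.181, 0.673, 0.693, 0.187]
contact_force: [-0.2, 0.2, -1.8]
gripper_width: 0.303
grasp_force: 99.2
```

>>> apply_moves:
  commands:
    - [[0,0,1],[0,0,0]]
    - [[0,0,1],[0,0,0]]
    - [[0,-0.05,0.3],[0,0,0]]
    - [[0,0,0],[0,0,0]]

```text
time_s: 25.2
tool_pos: [510.4, -198.7, 123.8]
tcp_rot: [0.179, 0.672, 0.694, 0.187]
contact_force: [0.3, -0.2, -1.3]
gripper_width: 0.297
grasp_force: 99.2
```

Run:
```python
from h import *
where();rise(-1);go(tgt(0,-187,-8),RT)
```

```text
wedge h-frame [  -0.4 -185.6   -3.9] F_h [-0.4 -0.2 -1.3] t 25.2 rotdev deg [-0.   0.1  0.1]
[]
shift units [-0.05 -0.01  0.23] turn units [ 0.01 -0.02 -0.02]
```

>>> apply_moves:
  commands:
    - [[0,0,0.18],[0,0,0]]
    - [[0.4,0,0],[0,0,0]]
    - [[0.4,0,0],[0,0,0]]
    - [[0.4,0,0],[0,0,0]]
    - [[0.4,0,0],[0,0,0]]
    - [[0,0,0],[0,0,0]]

```text
time_s: 26.0
tool_pos: [511.6, -165.6, 121.3]
tcp_rot: [0.179, 0.671, 0.694, 0.188]
contact_force: [0.4, 0.4, -0.8]
gripper_width: 0.298
grasp_force: 99.2
```

Run:
```python
from h import *
where();rise(-1)
```

```text
wedge h-frame [   0.3 -152.5   -7.2] F_h [-0.1  0.3 -0.9] t 26.0 rotdev deg [-0.1  0.2  0.1]
[[226.4, 51.4, 31.0, 34.4, 226.6, 51.3, 54.7, 60.2], [419.9, 50.5, 31.5, 34.2, 419.7, 50.3, 54.8, 60.1]]
22 [[-30.5, -55.1, 22.0], [29.5, -54.9, 22.0]] sep [59.97]
26 [[-29.4, -55.8, 26.0], [28.5, -55.6, 26.0]] sep [57.97]
30 [[-28.4, -56.5, 30.0], [27.6, -56.3, 30.0]] sep [55.98]
```

>>> apply_moves:
  commands:
    - [[0.2,0,0],[0,0,0]]
    - [[0.2,0,0],[0,0,0]]
    - [[0.15,0,0],[0,0,0]]
    - [[0.1,0,0],[0,0,0]]
    - [[0,0,0],[0,0,0]]

```text
time_s: 26.68
tool_pos: [511.6, -160.2, 122.5]
tcp_rot: [0.184, 0.674, 0.691, 0.185]
contact_force: [1.3, -7.7, -2.2]
gripper_width: 0.301
grasp_force: 99.0
```

Run:
```python
from h import *
where();rise(-1)
```

```text
wedge h-frame [   1.1 -147.2   -6.2] F_h [-0.1 -7.8 -2.4] t 26.68 rotdev deg [-0.3 -0.5  0.4]
[[222.2, 70.1, 31.2, 34.2, 222.3, 69.8, 54.6, 60.1], [416.0, 68.0, 31.5, 34.3, 415.7, 67.7, 54.7, 59.8]]
22 [[-30.8, -55.0, 22.0], [29.8, -54.8, 22.0]] sep [60.6]
26 [[-29.7, -55.5, 26.0], [28.8, -55.3, 26.0]] sep [58.59]
30 [[-28.7, -56.0, 30.0], [27.9, -55.8, 30.0]] sep [56.57]
```

>>> apply_moves:
  commands:
    - [[0.15,0,0],[0,0,0]]
    - [[0.1,0,0],[0,0,0]]
    - [[0,0,0],[0,0,0]]

```text
time_s: 27.1
tool_pos: [511.6, -155.1, 122.6]
tcp_rot: [0.184, 0.674, 0.691, 0.185]
contact_force: [1.2, -8.1, -2.4]
gripper_width: 0.303
grasp_force: 98.9
```

Run:
```python
from h import *
where();rise(-1)
```

```text
wedge h-frame [   1.3 -142.    -6.3] F_h [-0.4 -8.2 -2.5] t 27.1 rotdev deg [-0.3 -0.5  0.4]
[[221.3, 86.7, 31.0, 33.7, 221.4, 86.4, 54.5, 59.5], [415.5, 84.6, 31.2, 33.6, 415.4, 84.3, 54.6, 59.3]]
22 [[-31.3, -54.8, 22.0], [30.1, -54.6, 22.0]] sep [61.44]
26 [[-30.2, -55.1, 26.0], [29.2, -54.9, 26.0]] sep [59.39]
30 [[-29.1, -55.4, 30.0], [28.2, -55.2, 30.0]] sep [57.35]
```

>>> apply_moves:
  commands:
    - [[0.07,0,0],[0,0,0]]
    - [[0,0,0],[0,0,0]]

```text
time_s: 27.4
tool_pos: [511.6, -153.8, 122.6]
tcp_rot: [0.184, 0.674, 0.691, 0.185]
contact_force: [1.4, -8.0, -2.9]
gripper_width: 0.301
grasp_force: 98.9
```

Run:
```python
from h import *
where();rise(-1)
```

```text
wedge h-frame [   1.3 -140.7   -6.3] F_h [-0.5 -8.  -3.1] t 27.4 rotdev deg [-0.3 -0.5  0.4]
[[221.1, 91.2, 31.3, 33.7, 221.4, 90.9, 54.6, 59.1], [415.6, 88.9, 31.2, 34.1, 415.4, 88.7, 54.6, 59.3]]
22 [[-31.5, -54.8, 22.0], [30.2, -54.6, 22.0]] sep [61.7]
26 [[-30.3, -55.1, 26.0], [29.3, -54.9, 26.0]] sep [59.65]
30 [[-29.2, -55.3, 30.0], [28.4, -55.1, 30.0]] sep [57.59]
```

>>> apply_moves:
  commands:
    - [[-0.9,0,0],[0,0,0]]
    - [[-1,0,0],[0,0,0]]
    - [[-0.9,0,0],[0,0,0]]
    - [[0,0,-1],[0,0,0]]
    - [[0,0,-1],[0,0,0]]
    - [[0,0,-1],[0,0,0]]
    - [[0,0,-1],[0,0,0]]
    - [[1,0,-0.3],[0,0,0]]
    - [[1,0,0],[0,0,0]]
    - [[1,0,0],[0,0,0]]

```text
time_s: 28.7
tool_pos: [467.2, -144.3, 195.7]
tcp_rot: [0.179, 0.672, 0.693, 0.188]
contact_force: [0.2, 0.4, -1.0]
gripper_width: 0.296
grasp_force: 99.2
```

>>> apply_moves:
  commands:
    - [[1,0,0],[0,0,0]]
    - [[1,0,0],[0,0,0]]
    - [[1,0,0],[0,0,0]]
    - [[1,0,0],[0,0,0]]
    - [[1,0,0],[0,0,0]]
    - [[1,0,0],[0,0,0]]
    - [[1,0,0],[0,0,0]]
    - [[1,0,0],[0,0,0]]
    - [[1,0,0],[0,0,0]]
    - [[1,0,0],[0,0,0]]

```text
time_s: 29.95
tool_pos: [460.6, 55.1, 196.0]
tcp_rot: [0.179, 0.673, 0.693, 0.187]
contact_force: [0.2, -0.0, -0.1]
gripper_width: 0.293
grasp_force: 99.2
```

>>> apply_moves:
  commands:
    - [[1,0,0],[0,0,0]]
    - [[1,0,0],[0,0,0]]
    - [[1,0,0],[0,0,0]]
    - [[1,0,0],[0,0,0]]
    - [[1,0,0],[0,0,0]]
    - [[1,0,0],[0,0,0]]
    - [[0,0,1],[0,0,0]]
    - [[0,0,1],[0,0,0]]
    - [[0,0,1],[0,0,0]]
    - [[0,0,0],[0,0,0]]

```text
time_s: 31.2
tool_pos: [486.6, 174.7, 143.1]
tcp_rot: [0.179, 0.673, 0.694, 0.185]
contact_force: [-0.4, -1.3, -1.2]
gripper_width: 0.304
grasp_force: 99.2
```

Run:
```python
from h import *
where();go(tgt(0,187,-6.5),RT)
```

```text
wedge h-frame [ -0.5 188.4  18.5] F_h [-1.  -1.2 -0.8] t 31.2 rotdev deg [ 0.1 -0.   0.2]
shift units [-0.07  0.03  1.25] turn units [-0.02  0.   -0.03]
```

>>> apply_moves:
  commands:
    - [[0,0,0.8],[0,0,0]]
    - [[0,0,0.4],[0,0,0]]
    - [[-0.4,0,0],[0,0,0]]
    - [[-0.5,0,0],[0,0,0]]
    - [[-0.5,0,0],[0,0,0]]
    - [[-0.4,0,0],[0,0,0]]
    - [[-0.2,0,0],[0,0,0]]
    - [[-0.2,0,0],[0,0,0]]
    - [[0,0,0],[0,0,0]]

```text
time_s: 32.33
tool_pos: [501.2, 135.8, 124.7]
tcp_rot: [0.178, 0.67, 0.695, 0.19]
contact_force: [1.6, 6.5, -4.7]
gripper_width: 0.299
grasp_force: 98.9
```

Run:
```python
from h import *
where()
```

```text
wedge h-frame [  1.8 149.   -4.1] F_h [-0.8  6.4 -5. ] t 32.33 rotdev deg [-0.2  0.5  0. ]
```

>>> apply_moves:
  commands:
    - [[0,0,0.08],[0,0,0]]
    - [[-0.15,0,0],[0,0,0]]
    - [[-0.1,0,0],[0,0,0]]
    - [[0,0,0],[0,0,0]]

```text
time_s: 32.83
tool_pos: [502.5, 132.5, 124.1]
tcp_rot: [0.178, 0.669, 0.695, 0.192]
contact_force: [-0.9, 7.9, -0.8]
gripper_width: 0.304
grasp_force: 99.5
```

Run:
```python
from h import *
where()
```

```text
wedge h-frame [  2.6 145.6  -5.2] F_h [-1.   7.9 -0.4] t 32.83 rotdev deg [-0.3  0.6 -0.1]
```

>>> apply_moves:
  commands:
    - [[-0.15,-0.06,0.03],[0,0,0]]
    - [[-0.1,0,0],[0,0,0]]
    - [[0,0,0],[0,0,0]]

```text
time_s: 33.2
tool_pos: [502.6, 128.0, 123.6]
tcp_rot: [0.179, 0.669, 0.695, 0.192]
contact_force: [-0.9, 9.0, 0.7]
gripper_width: 0.301
grasp_force: 99.7
```

Run:
```python
from h import *
where()
```

```text
wedge h-frame [  2.2 141.1  -5.6] F_h [-0.2  9.   0.9] t 33.2 rotdev deg [-0.4  0.7 -0.1]
```

>>> apply_moves:
  commands:
    - [[-0.07,0,0],[0,0,0]]
    - [[0,0,0],[0,0,0]]

```text
time_s: 33.45
tool_pos: [502.6, 126.6, 123.6]
tcp_rot: [0.179, 0.669, 0.695, 0.192]
contact_force: [-0.4, 8.7, 0.6]
gripper_width: 0.303
grasp_force: 99.7
```

Run:
```python
from h import *
where()
```

```text
wedge h-frame [  2.2 139.8  -5.6] F_h [0.2 8.8 0.6] t 33.45 rotdev deg [-0.4  0.7 -0.1]
```

>>> apply_moves:
  commands:
    - [[0.9,0,0],[0,0,0]]
    - [[1,0,0],[0,0,0]]
    - [[0.9,0,0],[0,0,0]]
    - [[0,0,-1],[0,0,0]]
    - [[0,0,-1],[0,0,0]]
    - [[0,0,-1],[0,0,0]]
    - [[0,0,-1],[0,0,0]]
    - [[-1,0,-0.3],[0,0,0]]
    - [[-1,0,0],[0,0,0]]
    - [[-1,0,0],[0,0,0]]

```text
time_s: 34.7
tool_pos: [458.1, 113.9, 196.1]
tcp_rot: [0.18, 0.672, 0.693, 0.187]
contact_force: [0.1, 0.2, -1.7]
gripper_width: 0.299
grasp_force: 99.5
```

>>> apply_moves:
  commands:
    - [[-1,0,0],[0,0,0]]
    - [[-1,0,0],[0,0,0]]
    - [[-1,0,0],[0,0,0]]
    - [[-1,0,0],[0,0,0]]
    - [[-1,0,0],[0,0,0]]
    - [[-1,0,0],[0,0,0]]
    - [[-1,0,0],[0,0,0]]
    - [[0,0,0],[0,0,0]]

```text
time_s: 35.7
tool_pos: [462.4, -26.4, 195.4]
tcp_rot: [0.179, 0.674, 0.692, 0.187]
contact_force: [-0.1, 0.2, -0.8]
gripper_width: 0.302
grasp_force: 99.5
```

Run:
```python
from h import *
where();rise(1)
```

```text
wedge h-frame [ -1.1 -11.8  79.2] F_h [-0.5  0.2 -0.7] t 35.7 rotdev deg [-0.1  0.   0.4]
[[230.7, 307.2, 15.6, 18.3, 231.9, 302.9, 35.5, 63.6], [273.0, 137.7, 18.0, 18.4, 273.0, 137.5, 29.8, 31.2], [380.1, 136.6, 17.8, 18.4, 380.5, 136.4, 28.9, 31.3]]
22 [[-64.4, -51.3, 22.0], [-31.0, 55.7, 22.0], [29.2, 55.9, 22.0]] sep [33.37 60.23]
26 [[-63.2, -49.1, 26.0], [-30.4, 55.9, 26.0], [28.6, 56.0, 26.0]] sep [32.73 59.06]
30 [[-61.9, -46.8, 30.0], [-29.8, 56.0, 30.0], [28.1, 56.2, 30.0]] sep [32.08 57.9 ]
```

>>> apply_moves:
  commands:
    - [[-1,0,0],[0,0,0]]
    - [[-1,0,0],[0,0,0]]
    - [[-1,0,0],[0,0,0]]
    - [[-1,0,0],[0,0,0]]
    - [[-1,0,0],[0,0,0]]
    - [[-1,0,0.5],[0,0,0]]
    - [[-1,0,0.6],[0,0,0]]
    - [[0,0,0.5],[0,0,0]]
    - [[0,0,0],[0,0,0]]

```text
time_s: 36.88
tool_pos: [483.2, -162.8, 166.3]
tcp_rot: [0.178, 0.672, 0.694, 0.187]
contact_force: [0.1, 0.5, -1.1]
gripper_width: 0.3
grasp_force: 99.5
```

Run:
```python
from h import *
where();rise(1)
c=cam('wrist');cv2.imwrite('pics/w5.png',c['color'])
```

```text
wedge h-frame [  -1.7 -148.9   45.9] F_h [-0.5  0.5 -1. ] t 36.88 rotdev deg [0.1 0.2 0.1]
[[396.1, 81.6, 22.0, 23.6, 396.0, 81.3, 37.5, 40.3]]
```

View pics/w5.png

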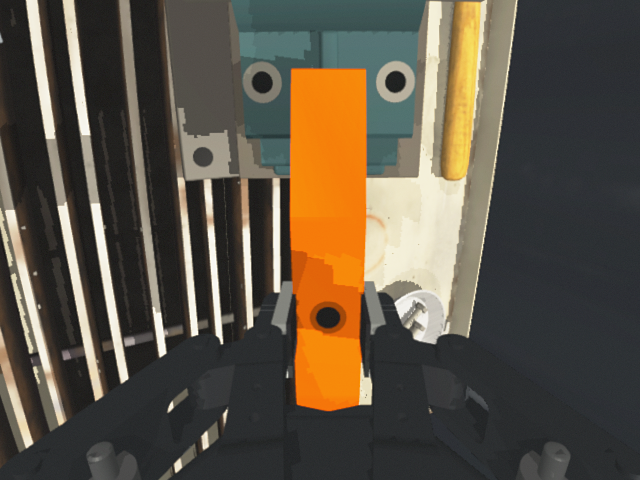

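The wedge is over the right ear with both rings visible, (262,82) and (396,82), the latter's partner merging with its surround in the mask.

Run:
```python
from h import *
where()
c=cam('wrist');m=mask(c,(0,0,0),(180,255,70))
for x in(262,396):
    n,l,s,ce=cv2.connectedComponentsWithStats(m[65:99,x-18:x+18]);i=1+s[1:,4].argmax();print(ce[i]+[x-18,65],s[i])
    if x==262:a=ce[i]+[x-18,65]
    else:b=ce[i]+[x-18,65]
for zz in(22,26,30):print(zz,((plane(c,[a,b],H[:,2],O+H@[0,0,zz])-O)@H).round(1).tolist(),np.linalg.norm(np.diff(plane(c,[a,b],H[:,2],O+H@[0,0,zz]),axis=0)).round(2))
o=ctrl.get_obs();a=np.radians(162.9);x=np.array([np.cos(a),np.sin(a),0]);z=np.array([0,0,-1.]);Rt=np.c_[x,np.cross(z,x),z]
go([452,-335,120],Rt)
```

```text
wedge h-frame [  -1.  -149.2   46.6] F_h [-0.3  0.8 -1.3] t 36.98 rotdev deg [-0.1  0.2  0.1]
[260.98559078  81.62536023] [  7   6  21  22 347]
[394.  81.] [  7   6  19  21 323]
22 [[-30.9, -55.2, 22.0], [29.8, -55.0, 22.0]] 60.69
26 [[-30.2, -55.6, 26.0], [29.1, -55.4, 26.0]] 59.29
30 [[-29.5, -56.0, 30.0], [28.4, -55.8, 30.0]] 57.9
shift units [-8.53 -2.79  1.1 ] turn units [  3.82   2.69 -10.08]
```

>>> apply_moves:
  commands:
    - [[-0.92,-0.2,0],[0,0,0]]
    - [[-0.92,-0.2,0],[0,0,0]]
    - [[-0.92,-0.2,0],[0,0,0]]
    - [[-0.92,-0.2,0],[0,0,0]]
    - [[-0.92,-0.2,0],[0,0,0]]
    - [[-0.92,-0.2,0],[0,0,0]]
    - [[-0.92,-0.2,0],[0,0,0]]

```text
time_s: 37.9
tool_pos: [463.6, -293.7, 153.4]
tcp_rot: [0.18, 0.672, 0.694, 0.188]
contact_force: [-0.4, -0.1, -0.8]
gripper_width: 0.299
grasp_force: 99.5
```

>>> apply_moves:
  commands:
    - [[0,0,0],[0.38,0.27,-1]]
    - [[0,0,0],[0.38,0.27,-1]]
    - [[0,0,0],[0.38,0.27,-1]]
    - [[0,0,0],[0.38,0.27,-1]]
    - [[0,0,0],[0.38,0.27,-1]]
    - [[0,0,0],[0.38,0.27,-1]]
    - [[0,0,0],[0.38,0.27,-1]]
    - [[0,0,0],[0.38,0.27,-1]]
    - [[0,0,0],[0.38,0.27,-1]]
    - [[0,0,0],[0.38,0.27,-1]]

```text
time_s: 39.15
tool_pos: [464.0, -293.4, 153.4]
tcp_rot: [-0.0, 0.151, 0.988, 0.001]
contact_force: [0.7, -0.6, -1.6]
gripper_width: 0.303
grasp_force: 99.4
```

Run:
```python
from h import *
a=np.radians(162.9);x=np.array([np.cos(a),np.sin(a),0]);z=np.array([0,0,-1.]);Rt=np.c_[x,np.cross(z,x),z]
go([425,-312,30.5],Rt);print(ctrl.get_obs()['tool_pos'])
```

```text
shift units [ 1.58 -1.49  6.14] turn units [ 0.02 -0.01 -0.04]
[ 464.03651556 -293.36776113  153.43764973]
```

>>> apply_moves:
  commands:
    - [[0.8,-0.75,0.9],[0,0,0]]
    - [[0.78,-0.75,1],[0,0,0]]
    - [[0,0,1],[0,0,0]]
    - [[0,0,1],[0,0,0]]
    - [[0,0,1],[0,0,0]]
    - [[0,0,0.7],[0,0,0]]
    - [[0,0,0.35],[0,0,0]]
    - [[0,0,0.2],[0,0,0]]
    - [[0,0,0],[0,0,0]]

```text
time_s: 40.28
tool_pos: [424.3, -312.2, 30.0]
tcp_rot: [-0.0, 0.154, 0.988, 0.002]
contact_force: [1.0, 0.4, -1.0]
gripper_width: 0.298
grasp_force: 99.5
```

>>> apply_moves:
  commands:
    - [[0,0,0.07],[0,0,0]]
    - [[0,0,0],[0,0,0]]

```text
time_s: 40.52
tool_pos: [424.5, -312.5, 28.9]
tcp_rot: [0.0, 0.154, 0.988, 0.002]
contact_force: [0.6, -0.2, -0.3]
gripper_width: 0.299
grasp_force: 99.6
```

>>> apply_moves:
  commands:
    - [[0,0,0],[0,0,0]]
    - [[0,0,0],[0,0,0]]
    - [[0,0,0],[0,0,0]]
    - [[0,0,0],[0,0,0]]
    - [[0,0,0],[0,0,0]]
    - [[0,0,0],[0,0,0]]
  grip: -1

```text
time_s: 41.28
tool_pos: [424.0, -312.0, 28.4]
tcp_rot: [-0.001, 0.154, 0.988, 0.002]
contact_force: [0.2, -0.0, 0.3]
gripper_width: 1.001
grasp_force: 0.0
```

>>> apply_moves:
  commands:
    - [[0,0,-0.5],[0,0,0]]
    - [[0,0,-1],[0,0,0]]
    - [[0,0,-1],[0,0,0]]
    - [[0,0,-1],[0,0,0]]
    - [[0,0,-1],[0,0,0]]
    - [[0,0,-1],[0,0,0]]
    - [[0,0,-1],[0,0,0]]
    - [[0,0,-1],[0,0,0]]
    - [[0,0,-1],[0,0,0]]
    - [[0,0,0],[0,0,0]]

```text
time_s: 42.52
tool_pos: [424.9, -313.9, 200.4]
tcp_rot: [0.001, 0.154, 0.988, 0.001]
contact_force: [0.0, 0.4, -0.4]
gripper_width: 0.997
grasp_force: 0.0
```

Run:
```python
from h import *
c=cam('wrist');T=cam('top');cv2.imwrite('pics/f.png',np.vstack([np.hstack([cv2.resize(c['color'],(400,300)),cv2.resize(T['color'],(400,300))])]))
where();go(O+H@[0,-170,90],RT)
```

```text
wedge h-frame [ -41.4 -296.5  105.7] F_h [-0.4  0.1 -0.2] t 42.62 rotdev deg [ 25.9  18.7 -68.6]
shift units [-0.61  6.93  0.92] turn units [-3.77 -2.71  9.98]
```

View pics/f.png

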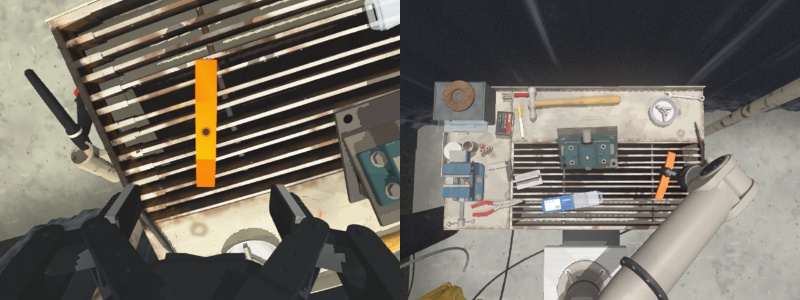

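The wedge lies flat and clear of the stand, centre hole at (205,131) in the left half. The bystanders are where they were, and both cap ends gauge at about 7.7 mm. Handing in.

```bash
python3 -c "
from rig import ctrl
print(ctrl.job_done())"
```

```text
the job is handed in; nothing more can be done
None
```

I handed the job in at about 43 s: the wedge went in right, left, right, left, both cap ends gauge about 7.7 mm up (my reading is good to about 1 mm) and level within that, and the wedge lies flat on the bench clear of the stand with the other things untouched.

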